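# Fit the sample mill's bayonet lid and hold it at the pulse mark

## Task

Put the lid with the orange handle bar on the white sample mill: lower it fully home with its two lugs through the two slots of the collar, then twist it clockwise (seen from above) against the spring to the green pulse mark, about half of the turn to the lock, and stop there, before it runs onto the lock catches. The mill pulses only while the lid is held at that mark, so finish still gripping the lid and holding it there; leave the dishes, the beaker and the marker where they are.

Things in the scene. Friction and masses are not known exactly. Their poses are not given: they have to be found in the camera images.
- mill: White round sample mill, 116 mm across, 109 mm high, fixed; origin at the centre of its underside, z up. On top an aluminium collar, outer radius 57 mm, rim 109 mm up. Under its lip (inner radius 34 mm, underside 102.5 mm up) runs a groove of 41.5 mm radius, floor 92 mm up. Turning the lid counter-clockwise from the slots is blocked; clockwise from 49 deg on it meets sprung lock catches.
- slot (a point): Middle of one of the two 24 mm wide slots in the collar's lip, 37 mm from the mill's axis on its +x axis, at rim height; the other slot lies opposite, at -x. A black line on the rim marks each slot.
- pulse_mark (a point): One of the two green lines on the collar rim, 51 mm from the mill's axis, 40 deg (0.70 rad) clockwise of the slot seen from above (the other lies opposite): here the lid's pointer line must stand at the end. Red dots 88 deg clockwise of the slots mark the lock.
- mill_lid: Bayonet lid, about 0.14 kg, 46.5 mm high, starting level in the tray, handle up; origin at the centre of its underside, z up. Grey spigot of 30 mm radius, z 0 to 14.5 mm; black flange of 44 mm radius, z 14.5 to 20.5 mm. Same after half a turn: either lug may go into either slot. Fully home, the flange rests on the rim and the origin is 94.5 mm above the mill's underside.
- lid_lug (a point): Outer end of one of the lid's two lugs, on the lid's +x axis, 38 mm from its axis, 3.5 mm above its underside; the other is opposite, at -x. Each lug is 14 mm wide and 5 mm thick (lid z 1 to 6 mm). A white pointer line on the flange stands over each lug.
- lid_handle (a point): Centre of the orange handle bar on the lid, 33.5 mm above the lid's underside, on its axis. The bar is 60 mm long along the lid's x axis (towards the lugs), 16 mm wide along y, 26 mm high (lid z 20.5 to 46.5 mm): grip it across its 16 mm.
- switch_ring (a joint): Sprung ring in the groove with two dogs that the lid's lugs push: 0 rad at rest, grows clockwise seen from above, to 1.43. The lugs meet the dogs after about 0.13 rad of turn, so it then reads the lid's turn less 0.13 (give or take 0.05): 0.57 at the green mark, 0.73 where the catches begin. The spring pushes back with about 0.09 N m at the mark and turns the lid some way back if let go.
- parts_tray: Shallow clear plastic tray, 127 x 177 x 16 mm, fixed, in which the lid starts; origin at the centre of its underside. Fixed surroundings: the grey end panel of the shelf unit stands on the right, across x = 0.34 to 0.38 m, from y = -0.36 to -0.70 m, 0.75 m high: keep the arm clear of it; a microscope about 0.4 m high stands behind the work, beyond x = 0.63 m.
- sample_dish: Small clear dish with red-brown sample pieces, 55 mm across, 15 mm high, loose bystander; origin at the centre of its underside.
- spare_dish: Small empty clear dish, 55 mm across, 15 mm high, loose bystander; origin at the centre of its underside.
- beaker: Small glass beaker with a pipette standing in it, 45 mm wide, 103 mm high, loose bystander; origin at the centre of its underside.
- marker: Blue marker pen, 132 mm long, 15 mm thick, lying loose, bystander; origin at the middle of its underside, long axis y.

How it is judged:
By the outcome, as a careful person would: the job done as asked, in the order asked, and still so for the second after the job is handed in, while the arm keeps its last pose, push and grip.
It also fails if it takes over 51 s, if anything falls off the work surface, if the arm or the gripper's body presses on something with over 40 N, if the wrist force passes 120 N, or if a joint passes its speed limit or range.

## Robot

A 6-joint arm with a two-finger parallel gripper is mounted at the origin on a cart in front of the work surface, level with it; the furniture and walls round the work are solid. World frame = base frame: x ahead of the robot, y to its left, z up, the work surface at z = 0. Lengths are in m, angles in rad, forces in N, time in s.
With the tool pointing down it reaches from about 0.375 to 0.9 m from the base axis. Payload 3.1 kg.
Tool frame: the origin (TCP) lies on the centre line of the jaws, within the pads' length; the fingertips stand 17 mm ahead of it and the grasp point (between the pads) lies 2 mm behind it; z points along the fingers, y is the direction in which the jaws open and shut (so a half turn about z gives the same grasp; the last joint's range is limited). The gripper opens to 87 mm and grips with 3 to 60 N. Pads are 19 mm wide; open, the fingers measure 117 mm over their backs; the gripper's body (75 mm by 190 mm) begins 51 mm behind the grasp point.
Start: joints at [-1.333, 0.527, 1.433, -0, 1.181, -0.178], TCP at [0.253, -0.571, 0.24] pointing down, gripper open.
Joint ranges: [-3.08, 3.08], [-0.75, 2.2], [0.22, 2.44], [-1.43, 4.57], [0, 2.65], [-2.85, 2.85]. Speed limits (rad/s): [2.79, 2.79, 3.14, 3.14, 3.14, 3.14].

## Interface

Orientations are given as a unit quaternion [x, y, z, w].
In Python, from workcell import ctrl gives the robot as it stands.
- The arm moves only by the tool carry_out, never from a script. Its argument "series" is a list that holds one entry, the list of rows, each a list of 5 numbers: the opening, from 0 (shut) to 1 (fully open), then the shift along the tool's x, y, z in cm, then the turn about the tool's z in degrees. A call has 1 to 20 rows; each row shifts and turns the commanded pose from where the row before left it, along the tool's axes as they then stand; what a row does not reach is not made up. A row lasts 1/10 s, in which the tool goes at most 50 mm and 8.59 degrees, less where a joint would pass 70% of its speed; a pose out of reach is approached as far as the arm can. A call with a gripper value outside its range is refused whole. The fingers move at their own pace and stop on an object; "newtons" is the grip in N (left out, the last holds). Time passes only in rows, so rows that do not move let the fingers close. It gives the time, the measured TCP pose, the force and the opening at its end, in the units of the state.
- ctrl.observe(): the state, without advancing time (a new reading comes with each control period).
- ctrl.camera(name): name is "side" or "top"; returns the picture (420x560x3 uint8, blue, green, red); there is no depth.
- ctrl.get_calibration(name): a dict with "fx", "fy", "cx", "cy" (pixels), "R" (3x3) and "t" (3): a world point X has camera coordinates R X + t. Camera axes: x right, y down, z forward; pixel columns grow to the right and rows downward; lengths in m; the calibration is good to about 2 mm. A picture is of the moment at which its call begins. get_calibration takes no time and is no camera call.
- ctrl.sign_off(): hands the job in, once; it reports no verdict.
Trained networks look in the newest picture that a camera, given by its name, has taken for a name from the list of things; names that differ only in an ending like _2 or _b are one class to them, and where a whole thing is asked for, a point or a joint stands for the part that bears it (a point fixed in the world has none). Each returns a list of dicts, best first, with "conf" (0 to 1); they miss things now and then, are a little off and sometimes report something else, mostly with a low value. They report only what shows in the picture. A call takes as long as a camera call.
- ctrl.find_in(name, camera): "point" ([column, row] as shares, 0 to 1, of the picture: columns of its width, rows of its height, amid what is visible of it).
- ctrl.regions_of(name, camera): "region" (420x560 bool, what is visible of it) and "point" ([column, row] as shares, 0 to 1, of the picture: columns of its width, rows of its height, amid what is visible of it).
- ctrl.place_of(name, camera): "point" ([column, row] as shares, 0 to 1, of the picture: columns of its width, rows of its height: a listed point, or the origin of a listed thing).
The state is a dict: "time_s": time; "joint_positions": joint angles; "joint_vel": joint speeds; "effort": joint torques, N m; "tcp_pos": TCP position; "eef_rot": TCP orientation; "wrist_force": force on the tool from outside, world axes, zero at the start; "wrist_torque": the same for the moment, N m; "opening": finger opening in m.
Only numpy, scipy, OpenCV 4.12 (cv2) and the standard library are available. Lean on these libraries where they do the work, as an engineer would, in place of code of your own. Each camera call takes 0.05 s, during which the arm holds its last target. There are 200 camera calls.

## Working session

There is one attempt and no reset: what is moved stays moved. The work goes in short steps, Python scripts to look and compute and a tool call to move; the robot and the scene stay as the last step left them, time stands still between calls to the robot, and variables do not carry over. Pictures are saved under pics/ and viewed, about 8 in all and at most 12, crops included, and the job is handed in when it is done.

Besides the shell and the picture viewer there is one more tool, called after "Request:" by a JSON object that holds its "method" and its "body". carry_out: Moves the arm, as the interface text tells. Its arguments: {"type":"object","properties":{"series":{"type":"array","items":{"type":"array","items":{"type":"array","items":{"type":"number"}}}},"newtons":{"type":"number"}},"required":["series"]}

```bash
mkdir -p pics
cat > h.py <<'E'
import numpy as np, cv2
from workcell import ctrl
from scipy.spatial.transform import Rotation as Ro
def px(name,X):
    c=ctrl.get_calibration(name);p=np.array(c["R"])@np.array(X)+np.array(c["t"])
    return np.array([c["fx"]*p[0]/p[2]+c["cx"],c["fy"]*p[1]/p[2]+c["cy"]])
def at_z(name,uv,z):
    c=ctrl.get_calibration(name);R=np.array(c["R"]);t=np.array(c["t"])
    d=R.T@np.array([(uv[0]-c["cx"])/c["fx"],(uv[1]-c["cy"])/c["fy"],1]);o=-R.T@t
    return o+d*(z-o[2])/d[2]
E
python3 - <<'E'
from h import *
for n in("top","side"):
    im=ctrl.camera(n);cv2.imwrite(f"pics/{n}0.png",im)
    c=ctrl.get_calibration(n);print(n,c["fx"],-np.array(c["R"]).T@np.array(c["t"]))
    for k in("mill","slot","pulse_mark","mill_lid","lid_lug","lid_handle","parts_tray","beaker","marker","sample_dish","spare_dish"):
        z={"slot":.109,"pulse_mark":.109,"lid_handle":.0355,"lid_lug":.0055,"mill_lid":.002}.get(k,0)
        for r in ctrl.place_of(k,n)[:3]:
            uv=np.array(r["point"])*[560,420];print(k,round(r["conf"],2),uv.round(1),at_z(n,uv,z).round(4))
s=ctrl.observe();print(s)
E
```

```text
top 411.1154476950507 [ 0.52572375 -0.02470195  0.95024388]
mill 0.85 [201.2 270.5] [0.532  0.1491 0.    ]
slot 0.64 [199.7 252.4] [0.5678 0.1322 0.109 ]
pulse_mark 0.68 [215.9 253.3] [0.5652 0.0993 0.109 ]
mill_lid 0.77 [323.4 278.1] [ 0.5073 -0.1296  0.002 ]
lid_lug 0.62 [309.7 278.2] [ 0.5079 -0.098   0.0055]
lid_handle 0.85 [327.2 275.8] [ 0.5126 -0.1345  0.0355]
parts_tray 0.71 [335.1 275.2] [ 0.5131 -0.1569  0.    ]
beaker 0.71 [171.  211.4] [0.6704 0.2191 0.    ]
marker 0.64 [389.8 216.7] [ 0.6447 -0.2909  0.    ]
sample_dish 0.61 [273.5 235.6] [ 0.6076 -0.0181  0.    ]
spare_dish 0.84 [182.7 176.4] [0.7531 0.1925 0.    ]
side 542.5887319354165 [0.93719517 0.73145238 1.20827141]
mill 0.59 [347.6 259.7] [0.536  0.1437 0.    ]
slot 0.83 [332.4 238.1] [0.5794 0.1295 0.109 ]
pulse_mark 0.77 [333.9 225. ] [0.5601 0.0968 0.109 ]
mill_lid 0.89 [310.2 176.9] [ 0.5151 -0.1394  0.002 ]
mill_lid 0.32 [335.1 239.4] [0.5398 0.0772 0.002 ]
mill_lid 0.21 [319.3 185.2] [ 0.5036 -0.1021  0.002 ]
lid_lug 0.87 [321.8 186.7] [ 0.5007 -0.0923  0.0055]
lid_handle 0.47 [321.7 184.8] [ 0.509  -0.0777
[... 381 characters left out ...]
.    ]
{'time_s': 1.2, 'joint_positions': array([-1.33250516e+00,  5.27469610e-01,  1.43271740e+00, -6.77856006e-08,
        1.18141070e+00, -1.78481286e-01]), 'joint_vel': array([ 0.00076957,  0.00100886, -0.0010698 , -0.00013713,  0.00110986,
       -0.00045838]), 'effort': array([ 1.53278062e-03, -4.40024507e+01, -1.76984721e+01,  6.34424575e-02,
        5.04866231e-02, -1.96420262e-05]), 'tcp_pos': array([ 0.25303656, -0.57145005,  0.23956154]), 'eef_rot': array([ 9.78366045e-01,  2.06881323e-01, -1.07040013e-07, -2.52960834e-06]), 'wrist_force': array([ 0.20711125, -0.21975482, -0.5815465 ]), 'wrist_torque': array([-0.02303078,  0.02172857,  0.02543729]), 'opening': 0.08680528054632881}
```

View pics/top0.png

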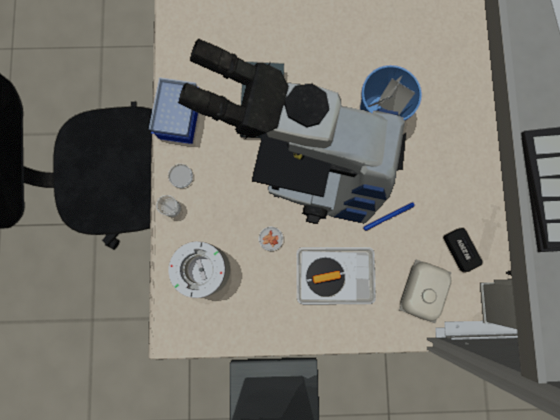

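View pics/side0.png

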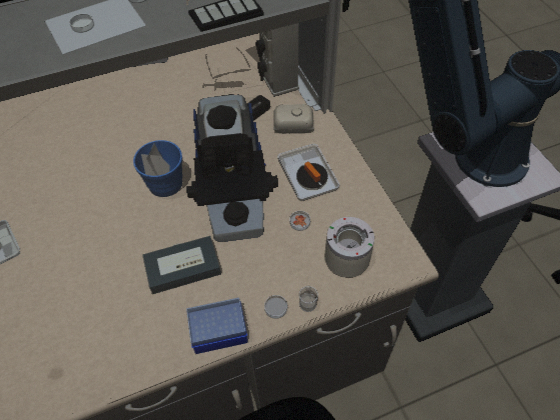

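The top view shows the lid in the tray at about (327,277) and the mill at (199,270). The side view shows the lid at (312,175) and the mill at (350,240). Next I'll crop both and measure the colours.

```bash
cat > m.py <<'E'
from h import *
def blobs(n,im,box,lo,hi,z,amin=2):
    x0,y0,x1,y1=box;hsv=cv2.cvtColor(im[y0:y1,x0:x1],cv2.COLOR_BGR2HSV)
    m=cv2.inRange(hsv,lo,hi);k,l,st,c=cv2.connectedComponentsWithStats(m)
    for i in range(1,k):
        if st[i,4]>=amin:
            uv=c[i]+[x0,y0];print("  ",uv.round(1),st[i,4],at_z(n,uv,z).round(4))
    return m
E
python3 - <<'E'
from m import *
T=cv2.imread("pics/top0.png");S=cv2.imread("pics/side0.png")
for n,im,bm,bl in(("top",T,(165,238,233,302),(298,248,376,306)),("side",S,(322,214,380,278),(278,145,340,200))):
    print(n,"green");blobs(n,im,bm,(40,80,40),(85,255,255),.109)
    print("red");blobs(n,im,bm,(0,120,60),(8,255,255),.109);blobs(n,im,bm,(172,120,60),(180,255,255),.109)
    print("orange");m=blobs(n,im,bl,(5,150,80),(25,255,255),.047,8)
    p=np.argwhere(m)[:,::-1]+[bl[0],bl[1]]
    P=np.array([at_z(n,u,.04) for u in p])[:,:2];C=P.mean(0);w,v=np.linalg.eigh(np.cov(P.T));print("bar",C,np.degrees(np.arctan2(v[1,1],v[0,1])))
    print("flange");blobs(n,im,bl,(0,0,0),(180,255,60),.0225,60)
a=lambda im,b:cv2.resize(im[b[1]:b[3],b[0]:b[2]],(400,400),interpolation=cv2.INTER_CUBIC)
cv2.imwrite("pics/c0.png",np.hstack([a(T,(165,238,233,306)),a(S,(320,210,384,274))]))
cv2.imwrite("pics/c1.png",np.hstack([a(T,(293,242,361,310)),a(S,(280,144,344,208))]))
E
```

```text
top green
   [215.2 252.9] 8 [0.5661 0.1006 0.109 ]
   [176.3 285.4] 7 [0.5028 0.1793 0.109 ]
red
   [171.  265.5] 2 [0.5429 0.1903 0.109 ]
orange
   [326.2 276.6] 226 [ 0.5112 -0.1309  0.047 ]
bar [ 0.51105689 -0.13170607] 99.79166853713457
flange
   [322.7 266.8] 401 [ 0.5327 -0.1268  0.0225]
   [327.1 286.4] 416 [ 0.489  -0.1349  0.0225]
side green
   [331.6 227.2] 5 [0.5679 0.1005 0.109 ]
   [370.  244.2] 6 [0.5046 0.1792 0.109 ]
red
   [344.3 218.3] 3 [0.5281 0.089  0.109 ]
   [334.5 236.5] 4 [0.5729 0.1273 0.109 ]
   [356.7 253.3] 3 [0.545  0.1895 0.109 ]
orange
   [312.3 169.6] 107 [ 0.5149 -0.1284  0.047 ]
bar [ 0.51264419 -0.1325957 ] 98.54302882544685
flange
   [311.3 176.7] 434 [ 0.5192 -0.1239  0.0225]
```

View pics/c0.png

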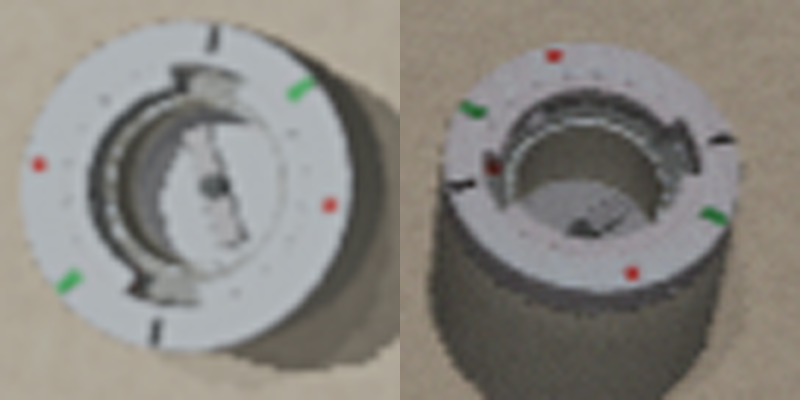

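View pics/c1.png

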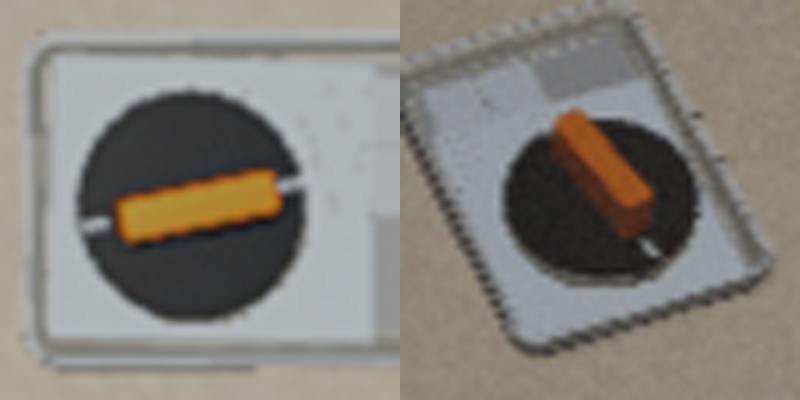

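The mill centre is about (0.5355, 0.140), with its slots at -11.2° and 168.8°. The lid is at about (0.511, -0.131), with its x axis at about 100.4°. First I back the arm away from the end panel.

Request:
{"method": "carry_out", "body": {"series": [[[1, 0.42, -3.56, 0, 0], [1, 0.42, -3.56, 0, 0], [1, 0.42, -3.56, 0, 0], [1, 0.42, -3.56, 0, 0], [1, 0.42, -3.56, 0, 0], [1, 0, 0, 0, 8.5], [1, 0, 0, 0, 8.5], [1, 0, 0, 0, 8.5], [1, 0, 0, 0, 8.5], [1, 0, 0, 0, 8.5], [1, 0, 0, 0, 0]]], "newtons": 30}}

```text
time_s: 2.3
tcp_pos: [0.2002, -0.4004, 0.2398]
eef_rot: [0.987, -0.162, 0.0, 0.0]
wrist_force: [-0.1, -0.4, 0.2]
opening: 0.0872
```

Request:
{"method": "carry_out", "body": {"series": [[[1, 0.3, -3.8, 0, 0], [1, 0.3, -3.8, 0, 0], [1, 1.17, -3.56, 0, 0], [1, 1.17, -3.56, 0, 0], [1, 1.17, -3.56, 0, 0], [1, 1.17, -3.56, 0, 0], [1, 3.11, -2.72, 0, 0], [1, 3.11, -2.72, 0, 0], [1, 3.11, -2.72, 0, 0], [1, 3.11, -2.72, 0, 0], [1, 3.11, -2.72, 0, 0], [1, 0, 0, 0, -8.5], [1, 0, 0, 0, -8.5], [1, 0, 0, 0, -8.5], [1, 0, 0, 0, -8.5], [1, 0, 0, 0, -8.5], [1, 0, 0, 0, -8.5], [1, 0, 0, 0, -8.5], [1, 0, 0, 0, -8.5], [1, 0, 0, 0, -8.5]]]}}

```text
time_s: 4.3
tcp_pos: [0.5107, -0.1309, 0.2396]
eef_rot: [0.873, 0.488, -0.0, -0.0]
wrist_force: [-0.2, -0.4, -0.9]
opening: 0.0869
```

Request:
{"method": "carry_out", "body": {"series": [[[1, 0, 0, 2, -8.5], [1, 0, 0, 2, -8.5], [1, 0, 0, 2, -8.5], [1, 0, 0, 2, -8.5], [1, 0, 0, 2, -8.5], [1, 0, 0, 0, 0], [1, 0, 0, 0, 0]]]}}

```text
time_s: 5.0
tcp_pos: [0.5108, -0.1309, 0.1396]
eef_rot: [0.641, 0.768, -0.0, -0.0]
wrist_force: [-0.9, -0.2, 0.3]
opening: 0.0872
```

Request:
{"method": "carry_out", "body": {"series": [[[1, 0, 0, 2, 0], [1, 0, 0, 2, 0], [1, 0, 0, 2, 0], [1, 0, 0, 1.5, 0], [1, 0, 0, 1.2, 0], [1, 0, 0, 0.9, 0], [1, 0, 0, 0, 0], [0, 0, 0, 0, 0], [0, 0, 0, 0, 0], [0, 0, 0, 0, 0], [0, 0, 0, 0, 0], [0, 0, 0, 0, 0], [0, 0, 0, 0, 0], [0, 0, 0, 0, 0]]], "newtons": 40}}

```text
time_s: 6.4
tcp_pos: [0.5108, -0.1309, 0.0436]
eef_rot: [0.64, 0.768, 0.0, 0.0]
wrist_force: [0.7, 0.3, 0.7]
opening: 0.0387
```

Request:
{"method": "carry_out", "body": {"series": [[[0, 0, 0, 0, 0], [0, 0, 0, 0, 0], [0, 0, 0, 0, 0], [0, 0, 0, 0, 0], [0, 0, 0, 0, 0], [0, 0, 0, 0, 0], [0, 0, 0, 0, 0]]]}}

```text
time_s: 7.1
tcp_pos: [0.5108, -0.1309, 0.0435]
eef_rot: [0.64, 0.768, 0.0, 0.0]
wrist_force: [0.1, -0.3, -0.8]
opening: 0.0157
```

Request:
{"method": "carry_out", "body": {"series": [[[0, 0, 0, -1, 0], [0, 0, 0, -2.5, 0], [0, 0, 0, -4, 0], [0, 0, 0, -4, 0], [0, 0, 0, -3.5, 0], [0, 2, 0.55, 0, 0], [0, 3.75, 1.04, 0, 0], [0, 3.75, 1.04, 0, 0], [0, 3.75, 1.04, 0, 0], [0, 3.75, 1.04, 0, 0], [0, 3.75, 1.04, 0, 0], [0, 3.75, 1.04, 0, 0], [0, 1.72, 0.49, 0, 0]]]}}

```text
time_s: 8.4
tcp_pos: [0.5343, 0.1432, 0.1941]
eef_rot: [0.639, 0.769, 0.0, -0.0]
wrist_force: [0.3, -0.6, -0.2]
opening: 0.0158
```

Request:
{"method": "carry_out", "body": {"series": [[[0, 0, 0, 0, -8.55], [0, 0, 0, 0, -8.55], [0, 0, 0, 0, -8.55], [0, 0, 0, 0, -8.55], [0, 0, 0, 0, -8.55], [0, 0, 0, 0, -8.55], [0, 0, 0, 0, -8.55], [0, 0, 0, 0, -8.55], [0, 0, 0, 0, 0], [0, 0, 0, 0, 0]]]}}

```text
time_s: 9.4
tcp_pos: [0.5348, 0.1402, 0.1939]
eef_rot: [0.099, 0.995, -0.0, -0.0]
wrist_force: [0.1, 0.6, -0.5]
opening: 0.0158
```

Run:
```python
from h import *
a=lambda im,b:cv2.resize(im[b[1]:b[3],b[0]:b[2]],(400,400),interpolation=cv2.INTER_CUBIC)
T=ctrl.camera("top");S=ctrl.camera("side");cv2.imwrite("pics/top1.png",T);cv2.imwrite("pics/side1.png",S)
s=ctrl.observe();print(s["tcp_pos"],s["opening"],s["joint_positions"].round(3),Ro.from_quat(s["eef_rot"]).as_matrix().round(3))
print(px("top",s["tcp_pos"]),px("side",s["tcp_pos"]))
cv2.imwrite("pics/c2.png",np.hstack([a(T,(150,220,250,320)),a(S,(300,180,400,280))]))
```

```text
[0.53488582 0.14017834 0.1937234 ] 0.015508813881959755 [ 0.054  0.491  1.662  0.     0.989 -1.319] [[-0.98   0.197 -0.   ]
 [ 0.197  0.98   0.   ]
 [ 0.    -0.    -1.   ]]
[186.62856952 268.5605037 ] [354.48801404 215.40824969]
```

View pics/c2.png

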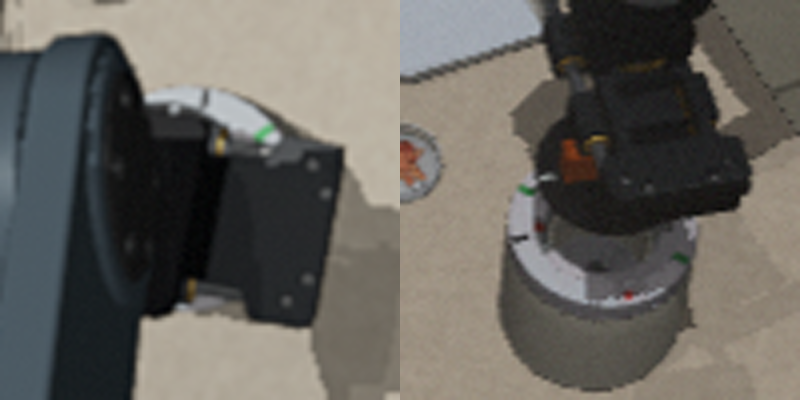

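The side view shows the lid held level over the mill, with the flange near (352,225). In the crop its left edge is at x≈538/800. I'll overlay the predicted outlines to check for offsets.

Run:
```python
from h import *
S=cv2.imread("pics/side1.png");b=(315,190,395,270);k=8
im=cv2.resize(S[b[1]:b[3],b[0]:b[2]],None,fx=k,fy=k,interpolation=cv2.INTER_CUBIC)
t=np.linspace(0,2*np.pi,200)
def ring(c,r,z,col,ts=t):
    p=np.array([px("side",[c[0]+r*np.cos(x),c[1]+r*np.sin(x),z]) for x in ts]);p=((p+.5-b[:2])*k).astype(int)
    cv2.polylines(im,[p.reshape(-1,1,2)],False,col,1)
tcp=np.array([.5349,.1402,.1937]);z0=tcp[2]-.0415
ring(tcp,.044,z0+.0145,(0,255,255));ring(tcp,.044,z0+.0205,(255,255,0))
m=(.5355,.140)
ring(m,.057,.109,(255,0,255));ring(m,.034,.109,(0,255,0))
for th in(-11.2,168.8):
    th=np.radians(th);p=[((px("side",[m[0]+r*np.cos(th),m[1]+r*np.sin(th),.109])+.5-b[:2])*k).astype(int) for r in(.046,.057)]
    cv2.line(im,p[0].tolist(),p[1].tolist(),(0,0,255),1)
    p=[((px("side",[tcp[0]+r*np.cos(th),tcp[1]+r*np.sin(th),z0+.0205])+.5-b[:2])*k).astype(int) for r in(.03,.044)]
    cv2.line(im,p[0].tolist(),p[1].tolist(),(0,0,255),1)
cv2.imwrite("pics/c3.png",im[:600])
```

```text
(no output)
```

View pics/c3.png

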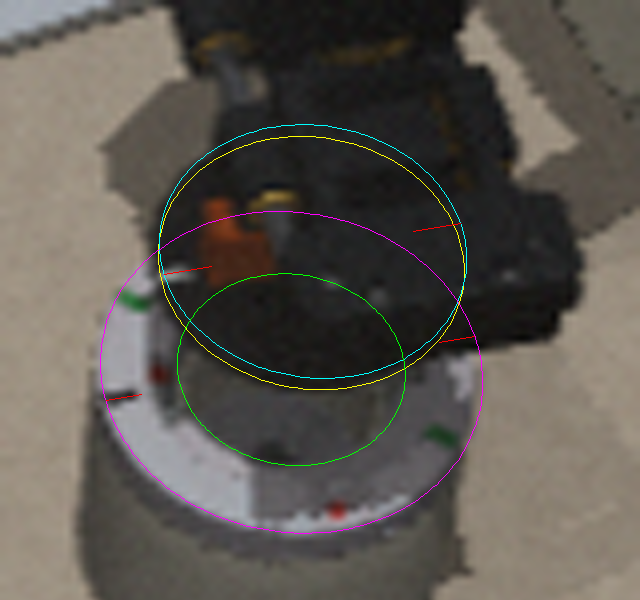

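The outlines agree within about 1 mm. The white pointer falls on the predicted slot direction, and the offset from the mill is well under the 3.5–5 mm clearance. Lowering.

Request:
{"method": "carry_out", "body": {"series": [[[0, 0, 0, 2, 0], [0, 0, 0, 1.5, 0], [0, 0, 0, 0.5, 0], [0, 0, 0, 0.4, 0], [0, 0, 0, 0.3, 0], [0, 0, 0, 0.3, 0], [0, 0, 0, 0, 0]]]}}

```text
time_s: 10.2
tcp_pos: [0.5351, 0.1402, 0.1436]
eef_rot: [0.098, 0.995, 0.0, 0.0]
wrist_force: [0.1, 0.1, -0.9]
opening: 0.0157
```

Request:
{"method": "carry_out", "body": {"series": [[[0, 0, 0, 0.2, 0], [0, 0, 0, 0.2, 0], [0, 0, 0, 0.15, 0], [0, 0, 0, 0.1, 0], [0, 0, 0, 0.05, 0], [0, 0, 0, 0, 0]]]}}

```text
time_s: 10.8
tcp_pos: [0.5351, 0.1402, 0.1365]
eef_rot: [0.098, 0.995, -0.0, -0.0]
wrist_force: [0.2, -0.6, -0.2]
opening: 0.0157
```

Request:
{"method": "carry_out", "body": {"series": [[[0, 0, 0, 0.05, 0], [0, 0, 0, 0.05, 0], [0, 0, 0, 0, 0]]]}}

```text
time_s: 11.1
tcp_pos: [0.5352, 0.1402, 0.1362]
eef_rot: [0.098, 0.995, -0.0, 0.0]
wrist_force: [-0.9, 0.3, 5.2]
opening: 0.0155
```

Request:
{"method": "carry_out", "body": {"series": [[[0, 0, 0, 0, 0], [0, 0, 0, 0, 4], [0, 0, 0, 0, 4], [0, 0, 0, 0, 4], [0, 0, 0, 0, 4], [0, 0, 0, 0, 4], [0, 0, 0, 0, 4], [0, 0, 0, 0, 4], [0, 0, 0, 0, 4], [0, 0, 0, 0, 4], [0, 0, 0, 0, 2], [0, 0, 0, 0, 0]]], "newtons": 50}}

```text
time_s: 12.3
tcp_pos: [0.5354, 0.1398, 0.1362]
eef_rot: [0.416, 0.909, -0.0, 0.001]
wrist_force: [-0.7, -2.4, 4.8]
opening: 0.0154
```

Run:
```python
from h import *
T=ctrl.camera("top");S=ctrl.camera("side");cv2.imwrite("pics/top2.png",T);cv2.imwrite("pics/side2.png",S)
s=ctrl.observe();print(s["tcp_pos"],s["opening"],s["wrist_force"],s["wrist_torque"]);q=s["eef_rot"];print(np.degrees(2*np.arctan2(q[1],q[0])))
for n in("top","side"):
  for k in("lid_lug","pulse_mark","switch_ring"):
    for r in ctrl.place_of(k,n)[:2]:
        uv=np.array(r["point"])*[560,420];print(n,k,round(r["conf"],2),uv.round(1))
a=lambda im,b:cv2.resize(im[b[1]:b[3],b[0]:b[2]],(400,560),interpolation=cv2.INTER_CUBIC)
cv2.imwrite("pics/c4.png",np.hstack([a(T,(175,230,225,300)),a(S,(320,205,370,275))]))
```

```text
[0.53543016 0.13978973 0.13621395] 0.015536779056727637 [-1.32909221 -1.61327615  5.6673427 ] [-0.17980388  0.08003124  0.09525179]
130.82644328037858
top pulse_mark 0.74 [216.9 252. ]Traceback (most recent call last):
  File "<stdin>", line 6, in <module>
ValueError: it knows: beaker, lid_handle, lid_lug, marker, mill, mill_lid, parts_tray, pulse_mark, sample_dish, slot, spare_dish
```

Run:
```python
from h import *
T=cv2.imread("pics/top2.png");S=cv2.imread("pics/side2.png")
a=lambda im,b:cv2.resize(im[b[1]:b[3],b[0]:b[2]],(400,560),interpolation=cv2.INTER_CUBIC)
cv2.imwrite("pics/c4.png",np.hstack([a(T,(175,230,225,300)),a(S,(325,205,375,275))]))
```

```text
(no output)
```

View pics/c4.png

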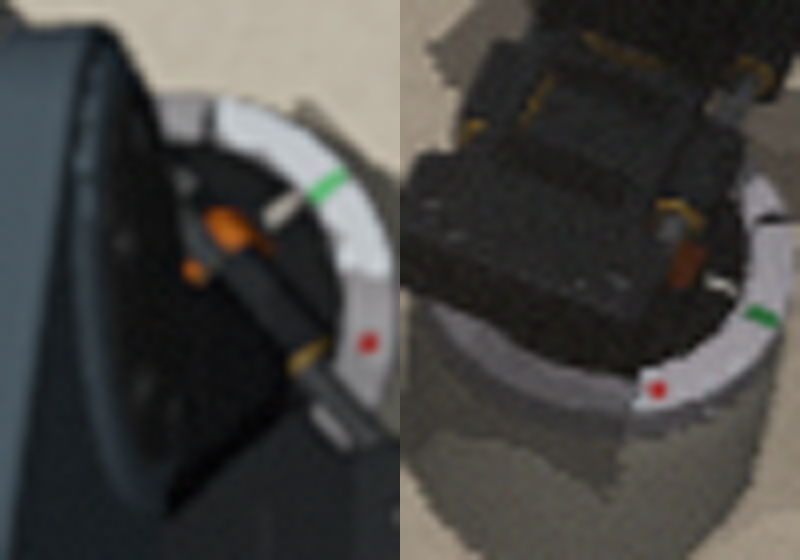

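The pointer is nearly on the green mark: in the top crop it ends at (305,195) and the mark is at (328,186). I'll measure the remaining angle numerically.

Run:
```python
from m import *
C=np.array([.5355,.140])
for n,pc,gb in(("top",[(265,222),(285,209),(305,195)],(205,240,225,262)),("side",[(705,278),(720,285),(733,293)],(355,230,375,255))):
    im=cv2.imread(f"pics/{n}2.png")
    o=np.array([175,230] if n=="top" else [325,205])
    for p in pc:
        p=np.array(p,float)-([0,0] if n=="top" else [400,0]);X=at_z(n,o+p/8-.5,.115)[:2]-C;print(n,"ptr",np.hypot(*X).round(4),np.degrees(np.arctan2(X[1],X[0])).round(1))
    hsv=cv2.cvtColor(im,cv2.COLOR_BGR2HSV);m=cv2.inRange(hsv,(40,80,40),(85,255,255));m[:gb[1]]=0;m[gb[3]:]=0;m[:,:gb[0]]=0;m[:,gb[2]:]=0
    v,u=np.nonzero(m);X=at_z(n,(u.mean(),v.mean()),.109)[:2]-C;print("green",np.hypot(*X),np.degrees(np.arctan2(X[1],X[0])))
```

```text
top ptr 0.0331 -48.7
top ptr 0.039 -50.1
top ptr 0.0451 -50.9
green 0.04976711531589397 -52.49300139232652
side ptr 0.0299 128.8
side ptr 0.0348 128.6
side ptr 0.0393 127.6
green 0.049891240780949885 128.25545291525805
```

Request:
{"method": "carry_out", "body": {"series": [[[0, 0, 0, 0, 1.5], [0, 0, 0, 0, 0], [0, 0, 0, 0, 0], [0, 0, 0, 0, 0], [0, 0, 0, 0, 0]]]}}

```text
time_s: 13.0
tcp_pos: [0.5354, 0.1397, 0.1362]
eef_rot: [0.428, 0.904, -0.0, 0.001]
wrist_force: [-1.4, -1.7, 4.8]
opening: 0.0159
```

Run:
```python
from h import *
T=ctrl.camera("top");S=ctrl.camera("side")
s=ctrl.observe();q=s["eef_rot"];print(s["time_s"],s["tcp_pos"],s["wrist_force"],s["wrist_torque"],s["opening"],np.degrees(2*np.arctan2(q[1],q[0])))
a=lambda im,b:cv2.resize(im[b[1]:b[3],b[0]:b[2]],(400,560),interpolation=cv2.INTER_CUBIC)
cv2.imwrite("pics/c5.png",np.hstack([a(T,(175,230,225,300)),a(S,(325,205,375,275))]))
```

```text
13.1 [0.53538581 0.13975876 0.13619729] [-1.1358891  -1.5064878   5.49506196] [-0.19629275  0.09022874  0.14116319] 0.015428196046137746 129.33916300925068
```

View pics/c5.png

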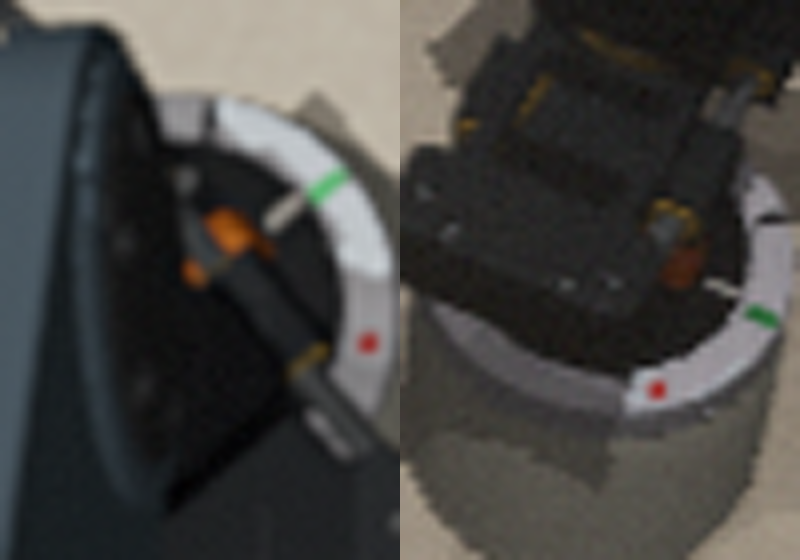

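Both views show the pointer in line with the green mark: top crop (265,225)→(305,197) against the mark at (328,187). The lid is down and gripped, so I'm handing it in.

```bash
python3 -c "
from workcell import ctrl
print(ctrl.sign_off())"
```

```text
the job is handed in; nothing more can be done
None
```

The lid is on the mill, fully home and twisted clockwise to the green pulse mark. The arm still holds it there with a 50 N grip, and I handed the job in at about 13 s.

- **Seating:** the lid went down with no force until it met about 5 N at a TCP height of 136.2 mm. The expected height fully home was 136 mm. That figure assumes the tray floor is 2 mm thick, which I did not measure.
- **Pulse mark:** the gripper turned 39.5°, ending at 129.3° against about 128.8° for the mark. In the final top and side pictures the pointer lines up with the green mark, well short of the catches at 49°.
- **Spring:** the wrist torque about vertical read 0.10 N m just before the last small turn and 0.14 N m at the end. That final value is above the 0.09 N m given for the mark, and it is a single reading that may include friction from the 5 N downward push. I had no direct reading of the switch ring.
- **Checks that disagreed or were missing:** before the final 1.5° turn, the top and side views differed by about 2° on the pointer's position. I did not check the dishes, the beaker or the marker with a picture afterwards, but the arm's path stayed clear of them.

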